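# Unload the pressing station into its empty tray

### The job

The wooden form on the raised marble block has finished pressing: lift the weighted pot off it by its handle and set it down gently, upright and wholly on the round cork pad. Then slide the form, without picking it up, off the block into whichever of the three trays around the block is empty, so that it lies flat on that tray's floor. Leave the forms already in the other two trays and everything else on the bench where they are.

Things in the scene. Friction and masses are not known exactly. Their poses are not given: they have to be found in the camera images.
- station: fixed pressing station: raised square marble block 160 x 160 mm, top 20 mm above the bench, with an open wooden tray at its +y (left), +x (far) and -y (right) sides; -x side plain. Two trays hold a form each, one is empty. Origin: block's centre at bench level; x, y along its sides
- plinth (a point): centre of the raised block's top face, 20 mm above the bench
- tray_left (a point): centre of the left tray's floor, 136 mm from the block's centre along the station's +y, 10 mm above the bench (10 mm below the block's top). Every tray: open towards the block, floor 112 mm long away from it and 122 mm wide, 6 mm thick walls on the other three sides up to 28 mm above the bench
- tray_far (a point): centre of the far tray's floor, 136 mm from the block's centre along the station's +x, 10 mm above the bench
- tray_right (a point): centre of the right tray's floor, 136 mm from the block's centre along the station's -y, 10 mm above the bench
- form: the form to move: loose square two-ply wooden block, 90 x 90 mm, 16 mm thick, about 0.13 kg, lying on the raised block under the pot, sides nearly parallel to the block's. Origin: centre of its underside; x, y along its sides
- old_form_1: finished form, same shape and size as the other (90 x 90 x 16 mm), lying in one of the trays; leave it there. Origin: centre of its underside
- old_form_2: second finished form, same (90 x 90 x 16 mm), lying in another tray; leave it there. Origin: centre of its underside
- pot: lidded round steel pot full of shot, used as a weight, about 0.7 kg, standing on the form: 72 mm in diameter (lid 76 mm), lid top 80 mm above its underside, with a bar handle over the lid. Origin: centre of its underside; z up; the handle's bar runs along its y
- pot_handle (a point): middle of the handle's bar, on the pot's axis 115 mm above its underside: round bar 12 mm thick, along the pot's y, 56 mm clear between its two posts, 29 mm of free space between bar and lid
- pad: round cork pad fixed to the bench, 120 mm in diameter, 6 mm thick, to the left or right of the station. Origin: centre of its underside, at bench level
- stone: a bystander, to be left where it is: grey sharpening stone 190 x 60 x 26 mm, long along its x. Origin: centre of its underside
- mallet: a bystander, to be left where it is: wooden mallet about 200 mm long lying on the bench. Origin near its middle
- awl: a bystander, to be left where it is: awl about 170 mm long lying on the bench. Origin near its middle
- jar: a bystander, to be left where it is: glue jar, 56 mm in diameter, 60 mm tall, between the left and far trays. Origin: centre of its underside
- tin: a bystander, to be left where it is: tin, 60 mm in diameter, 50 mm tall, between the right and far trays. Origin: centre of its underside
- dye: a bystander, to be left where it is: dark bottle, 60 mm in diameter, 130 mm tall. Origin: centre of its underside
- cup: a bystander, to be left where it is: white cup, 80 mm in diameter, 85 mm tall. Origin: centre of its underside
Not all that is in view belongs to the job. Of the things like the pad, leave any that is green; of the rest the smaller one is meant. What is shaped like the form but green or purple is not meant.

How it is judged:
By the outcome, as a careful person would: the job done as asked, in the order asked, and still so for the second after the job is handed in, with the robot touching nothing.
It also fails if it takes over 54 s, if anything falls off the work surface, if the arm or the gripper's body presses on something with over 40 N, if the wrist force passes 120 N, or if a joint passes its speed limit or range.

### The arm

A 7-joint arm with a two-finger parallel gripper is mounted at the origin on the work surface. World frame = base frame: x ahead of the robot, y to its left, z up, the work surface at z = 0. Lengths are in mm, angles in rad, forces in N, time in s.
With the tool pointing down it reaches from about 400 to 850 mm from the base axis. Payload 10.4 kg.
Tool frame: the origin (TCP) lies midway between the tips of the shut fingers; the grasp point (between the pads) lies 19 mm behind it; z points along the fingers, y is the line along which they close (so a half turn about z gives the same grasp; the last joint's range is limited). The gripper opens to 87 mm and grips with 3 to 60 N. Pads are 19 mm wide; open, the fingers measure 117 mm over their backs; the gripper's body (75 mm by 190 mm) begins 51 mm behind the grasp point.
Start: joints at [1.154, 0.332, -0.065, 1.46, 0.022, 1.35, -0.088], TCP at [239.836, -577.175, 222.576] pointing down, gripper open.
Joint ranges: [-2.6, 2.6], [-0.5, 2.12], [-1.47, 1.34], [0.16, 2.42], [-1.27, 4.41], [0.06, 2.06], [-2.6, 2.6]. Speed limits (rad/s): [2.22, 2.22, 2.79, 2.79, 3.14, 3.14, 3.14].

### API

Orientations are given as a 3x3 rotation matrix whose columns are the frame's x, y, z axes.
In Python, from station import env gives the robot as it stands.
- The arm moves only by the shell command python3 -m inch 'ROWS' [FORCE]. ROWS is JSON, a list of rows, each a list of 3 entries, a list of its own where there are three numbers: the closure, from 0 (fully open) to 1 (shut), then the shift along the world's x, y, z in m, then the turn, a rotation vector about the world's x, y, z in degrees. In form: [[hand, [dx, dy, dz], [wx, wy, wz]], ...]. A call has 1 to 20 rows; each row is the pose to reach, as a shift and turn from the pose commanded when the call began; what a row does not reach only later rows make up. A row lasts 1/8 s, in which the tool goes at most 62.5 mm and 10.7 degrees, less where a joint would pass 70% of its speed; a pose out of reach is approached as far as the arm can. A call with a gripper value outside its range is refused whole. The fingers move at their own pace and stop on an object; FORCE is the grip in N (left out, the last holds). Time passes only in rows, so rows that repeat a pose let the fingers close. It gives the time, the measured TCP pose, the force, the opening and the grip force at its end, in the units of the state.
- env.read_state(): the state, without advancing time (a new reading comes with each control period).
- env.snapshot(name): name is "side" or "top" or "wrist"; returns a dict with "frame" (400x640x3 uint8, blue, green, red), "fx", "fy", "cx", "cy" (pixels), "cam_to_world" (4x4, takes a point from camera to world coordinates); the wrist camera has in their place "mount" (4x4, takes a point from camera to tool coordinates, whose origin is the TCP and whose axes are the flange's). Camera axes: x right, y down, z forward; pixel columns grow to the right and rows downward; lengths in mm; the calibration is good to about 2 mm. A picture is of the moment at which its call begins: read the wrist's pose just before it. There is no depth.
- env.close_job(): hands the job in; it is judged then, once.
Trained networks look in a picture, given as the dict that the camera call returned (one of the last four; its "shot" number tells which), for a name from the list of things; names that differ only in an ending like _2 or _b are one class to them, and where a whole thing is asked for, a point or a joint stands for the part that bears it (a point fixed in the world has none). Each returns a list of dicts, best first, with "conf" (0 to 1); they miss things now and then, are a little off and sometimes report something else, mostly with a low value. They report only what shows in the picture. A call takes as long as a camera call. They do not tell look-alikes from the thing itself.
- env.spot_in(picture, thing): "box" ([centre column, centre row, width, height] in pixels, round what is visible of it).
The state is a dict: "time_s": time; "qpos": joint angles; "joint_vel": joint speeds; "joint_efforts": joint torques, N m; "position": TCP position; "tcp_rot": TCP orientation; "contact_force": force on the tool from outside, world axes, zero at the start; "moment": the same for the moment, N m; "finger_gap": opening from 0.0 (shut) to 1.0 (fully open); "finger_force": force on a finger pad.
Only numpy, scipy, OpenCV 4.12 (cv2) and the standard library are available. Lean on these libraries where they do the work, as an engineer would, in place of code of your own. Each camera call takes 0.05 s, during which the arm holds its last target. There are 200 camera calls.

## Working session

There is one attempt and no reset: what is moved stays moved. The work goes in short steps, Python scripts to look and compute and a shell command to move; the robot and the scene stay as the last step left them, time stands still between calls to the robot, and variables do not carry over. Pictures are saved under pics/ and viewed, at most 10 in all, crops included, and the job is handed in when it is done.

```bash
mkdir -p pics; cat > h.py <<'E'
import numpy as np, cv2
from station import env
def ray(p,u,v,z):
    M=np.array(p["cam_to_world"]);d=M[:3,:3]@np.array([(u-p["cx"])/p["fx"],(v-p["cy"])/p["fy"],1]);o=M[:3,3]
    return o+d*(z-o[2])/d[2]
def proj(p,P):
    M=np.linalg.inv(np.array(p["cam_to_world"]));c=M[:3,:3]@np.array(P)+M[:3,3]
    return p["fx"]*c[0]/c[2]+p["cx"],p["fy"]*c[1]/c[2]+p["cy"]
E
python3 - <<'E'
from h import *
np.set_printoptions(precision=3,suppress=True)
for n in("top","side"):
    p=env.snapshot(n);cv2.imwrite(f"pics/{n}0.png",p["frame"]);print(n,np.array(p["cam_to_world"]),p["fx"],p["cx"],p["cy"])
    for t in("station","form","old_form_1","pot","pot_handle","pad","tin","jar","dye","cup","stone","mallet"):
        print(t,[(round(d["conf"],2),np.round(d["box"]).tolist(),ray(p,d["box"][0],d["box"][1],20)[:2].round()) for d in env.spot_in(p,t)][:5])
s=env.read_state();print(s["position"],s["tcp_rot"],s["time_s"],s["finger_gap"])
E
```

```text
top [[  -0.014   -0.996    0.09   484.866]
 [  -1.       0.014    0.007   28.353]
 [  -0.008   -0.09    -0.996 1248.451]
 [   0.       0.       0.       1.   ]] 367.8126066651278 315.418817367924 195.1475317332859
station [(0.56, [326.0, 205.0, 121.0, 91.0], array([562.,   3.]))]
form [(0.57, [278.0, 288.0, 30.0, 30.0], array([290., 166.])), (0.57, [323.0, 126.0, 35.0, 37.0], array([833.,   7.])), (0.53, [325.0, 223.0, 26.0, 30.0], array([504.,   7.]))]
old_form_1 [(0.72, [367.0, 225.0, 28.0, 26.0], array([ 493., -132.])), (0.66, [288.0, 219.0, 31.0, 31.0], array([517., 129.]))]
pot [(0.75, [326.0, 221.0, 24.0, 30.0], array([511.,   4.]))]
pot_handle [(0.79, [327.0, 221.0, 27.0, 24.0], array([509.,  -1.])), (0.2, [289.0, 177.0, 17.0, 15.0], array([658., 125.]))]
pad [(0.86, [194.0, 271.0, 47.0, 49.0], array([351., 442.])), (0.83, [197.0, 183.0, 34.0, 34.0], array([643., 436.])), (0.6, [224.0, 223.0, 35.0, 35.0], array([507., 342.]))]
tin [(0.71, [365.0, 189.0, 21.0, 16.0], array([ 614., -130.]))]
jar [(0.55, [291.0, 178.0, 15.0, 18.0], array([655., 118.]))]
dye [(0.74, [416.0, 150.0,
[... 1394 characters left out ...]
 array([517., 313.]))]
tin [(0.68, [349.0, 272.0, 20.0, 28.0], array([ 616., -139.]))]
jar [(0.67, [349.0, 191.0, 21.0, 31.0], array([657., 141.])), (0.2, [302.0, 214.0, 29.0, 50.0], array([509.,  66.]))]
dye [(0.91, [415.0, 323.0, 30.0, 41.0], array([ 750., -291.]))]
cup [(0.72, [372.0, 147.0, 22.0, 36.0], array([761., 333.]))]
stone [(0.68, [327.0, 354.0, 90.0, 44.0], array([ 540., -341.])), (0.47, [300.0, 157.0, 34.0, 26.0], array([518., 307.]))]
mallet [(0.62, [240.0, 167.0, 64.0, 21.0], array([324., 279.])), (0.17, [300.0, 155.0, 34.0, 24.0], array([519., 317.]))]
[ 239.883 -577.177  222.62 ] [[ 0.923  0.384  0.   ]
 [ 0.384 -0.923 -0.   ]
 [ 0.     0.    -1.   ]] 1.3 0.9999381172535682
```

View pics/top0.png

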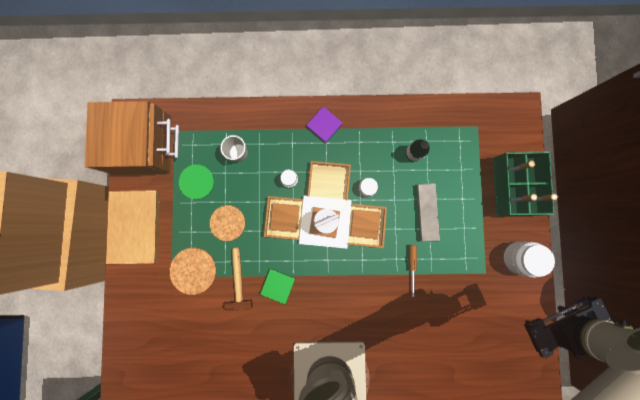

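View pics/side0.png

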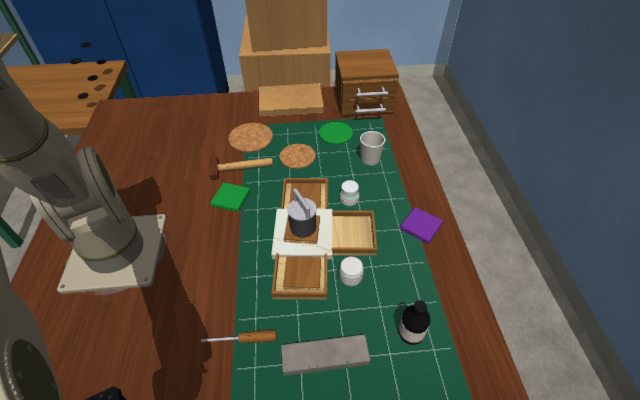

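The +x (far) tray is empty (top 328,180). The pad meant is the smaller cork, at top (227,223) and side (298,156). The pot stands at top (326,221) with its bar tilted, and the green and purple squares and the green and large cork discs are decoys. Next I'll go above it for a closer wrist view.

```bash
python3 -m inch '[[0,[0.02,0.05,0.05],[0,0,7]],[0,[0.04,0.1,0.1],[0,0,14]],[0,[0.06,0.16,0.15],[0,0,21]],[0,[0.08,0.22,0.18],[0,0,28]],[0,[0.10,0.28,0.18],[0,0,36]],[0,[0.12,0.34,0.18],[0,0,44]],[0,[0.14,0.40,0.18],[0,0,52]],[0,[0.16,0.46,0.18],[0,0,60]],[0,[0.18,0.52,0.18],[0,0,70]],[0,[0.2,0.577,0.18],[0,0,80]],[0,[0.2,0.577,0.18],[0,0,87]],[0,[0.2,0.577,0.18],[0,0,87]],[0,[0.2,0.577,0.18],[0,0,87]]]' | tail -c 600
cat >> h.py <<'E'
def wrist():
    s=env.read_state();p=env.snapshot("wrist");T=np.eye(4);T[:3,:3]=s["tcp_rot"];T[:3,3]=s["position"]
    p["cam_to_world"]=T@np.array(p["mount"]);return p
E
python3 - <<'E'
from h import *
p=wrist();cv2.imwrite("pics/w0.png",p["frame"]);print(p["cam_to_world"].round(2),p["fx"])
for t,z in(("pot",116),("pot_handle",150),("form",36),("old_form_1",26),("pad",6)):
    print(t,[(round(d["conf"],2),np.round(d["box"]).tolist(),ray(p,d["box"][0],d["box"][1],z)[:2].round()) for d in env.spot_in(p,t)][:4])
# disc fits: pad in top/side
for n,(c,r),w in(("top",(227,223),24),("side",(298,156),22)):
    q=env.snapshot(n);im=q["frame"][r-w:r+w,c-w:c+w];h=cv2.cvtColor(im,cv2.COLOR_BGR2HSV)
    m=((h[...,0]<25)&(h[...,1]>80)&(h[...,2]>90)).astype(np.uint8)
    k,l,st,ce=cv2.connectedComponentsWithStats(m);i=1+st[1:,4].argmax()
    cs=max(cv2.findContours((l==i).astype(np.uint8),cv2.RETR_EXTERNAL,cv2.CHAIN_APPROX_NONE)[0],key=len)[:,0]+[c-w,r-w]
    P=np.array([ray(q,u,v,6)[:2] for u,v in cs],np.float32);print(n,"pad",cv2.minEnclosingCircle(P),P.mean(0),st[i])
E
```

```text
time_s: 2.92
position: [439.7, -0.9, 402.6]
tcp_rot: [[-0.334, 0.943, -0.0], [0.943, 0.334, -0.0], [-0.0, -0.0, -1.0]]
contact_force: [1.1, -0.7, 0.3]
finger_gap: 0.999
finger_force: 0.0
[[ 9.4000e-01  3.2000e-01  9.0000e-02  4.1484e+02]
 [ 3.3000e-01 -9.1000e-01 -2.6000e-01  6.7690e+01]
 [-0.0000e+00  2.7000e-01 -9.6000e-01  5.6509e+02]
 [ 0.0000e+00  0.0000e+00  0.0000e+00  1.0000e+00]] 313.2758504491902
pot [(0.79, [371.0, 179.0, 49.0, 64.0], array([508.,   3.]))]
pot_handle [(0.87, [373.0, 181.0, 53.0, 63.0], array([505.,   7.]))]
form [(0.78, [278.0, 38.0, 85.0, 75.0], array([310., 149.])), (0.66, [530.0, 217.0, 65.0, 47.0], array([816.,  21.])), (0.62, [365.0, 158.0, 70.0, 52.0], array([502.,  21.]))]
old_form_1 [(0.79, [336.0, 231.0, 64.0, 67.0], array([ 502., -123.])), (0.65, [405.0, 92.0, 78.0, 74.0], array([525., 142.]))]
pad [(0.48, [440.0, 4.0, 41.0, 8.0], array([529., 284.])), (0.39, [313.0, 318.0, 94.0, 36.0], array([ 526., -326.]))]
top pad ((508.6744689941406, 337.4550476074219), 60.355167388916016) [508.4077  337.32367] [   7    6   35   36 1001]
side pad ((509.7913818359375, 332.56903076171875), 61.08015060424805) [509.4893  331.97916] [  4  10  36  24 676]
```

View pics/w0.png

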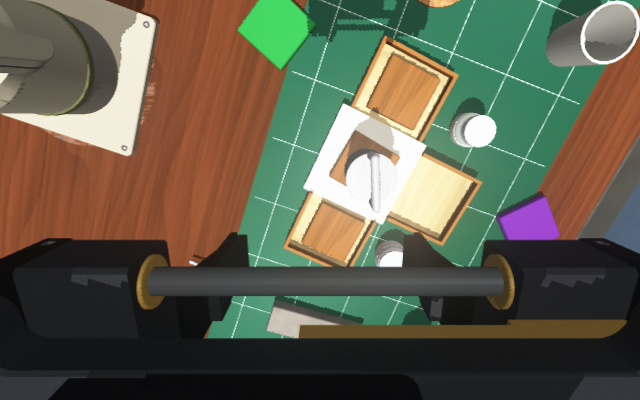

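The wrist view shows the block, with the pot at (371,180) and its bar running about (373,155)–(378,210), nearly along tool x. The far tray, at (435,195), is empty.

```bash
python3 - <<'E'
from h import *
p=wrist();a=cv2.resize(p["frame"][95:235,300:440],None,fx=4,fy=4,interpolation=cv2.INTER_CUBIC)
q=env.snapshot("top");b=cv2.resize(q["frame"][195:255,300:356],None,fx=4,fy=4,interpolation=cv2.INTER_CUBIC)
s=env.snapshot("side");c=cv2.resize(s["frame"][180:260,272:328],None,fx=4,fy=4,interpolation=cv2.INTER_CUBIC)
o=np.zeros((565,790,3),np.uint8);o[:560,:560]=a;o[:240,562:786]=b;o[242:562,562:786]=c;cv2.imwrite("pics/z.png",o)
for n,z,pts in(("w",20,[(347,102),(426,147),(380,222),(305,188)]),):
    P=[ray(p,u,v,z)[:2].round(1).tolist() for u,v in pts];print(P)
# white block corners in top view
def block(q,c,r,w):
    h=cv2.cvtColor(q["frame"],cv2.COLOR_BGR2HSV);m=((h[...,1]<40)&(h[...,2]>190)).astype(np.uint8)
    k=np.zeros_like(m);k[r-w:r+w,c-w:c+w]=1;m&=k
    x=max(cv2.findContours(m,cv2.RETR_EXTERNAL,cv2.CHAIN_APPROX_NONE)[0],key=cv2.contourArea)
    P=np.array([ray(q,u,v,20)[:2] for u,v in x[:,0]],np.float32);return cv2.minAreaRect(P)
print(block(p,365,162,75),block(q,325,222,33),block(s,302,232,40))
E
```

```text
[[442.3, 97.1], [596.6, 73.2], [573.6, -79.9], [423.1, -65.1]]
((506.85260009765625, 4.4252166748046875), (162.59237670898438, 166.24855041503906), 84.13597106933594) ((542.9227294921875, 2.2974014282226562), (162.33253479003906, 93.72513580322266), 82.27485656738281) ((509.38775634765625, 23.678909301757812), (195.566162109375, 157.68466186523438), 83.84778594970703)
```

View pics/z.png

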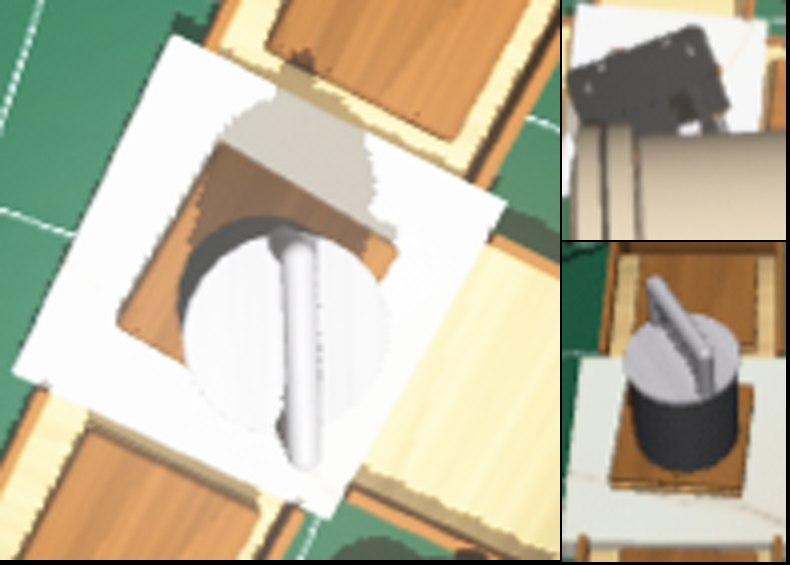

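```bash
python3 - <<'E'
from h import *
p=wrist()
f=lambda x,y,z:ray(p,300+x/4-.4,95+y/4-.4,z)[:2]
for n,z,c in(("block",20,[(175,35),(507,203),(330,518),(14,373)]),("form",36,[(220,142),(118,322),(398,250)]),("bar",151,[(300,236),(303,464)]),("lid",116,[(285,335)]),("farfloor",10,[(498,245),(366,468)])):
    print(n,[f(x,y,z).round(1).tolist() for x,y in c])
s=env.snapshot("side");g=lambda x,y,z:ray(s,272+(x-562)/4-.4,180+(y-242)/4-.4,z)[:2].round(1).tolist()
print("side bar",g(655,282,151),g(706,356,151),"form",g(613,484,36),g(741,490,36),g(751,386,36),"lid",g(682,358,116))
E
```

```text
block [[437.4, 93.3], [596.0, 76.4], [578.9, -82.1], [419.9, -65.7]]
form [[468.9, 59.3], [454.6, -25.6], [555.5, 42.9]]
bar [[492.7, 41.8], [523.1, -30.7]]
lid [[507.6, 4.4]]
farfloor [[603.2, 58.4], [588.3, -56.4]]
side bar [495.4, 37.1] [523.7, -29.1] form [457.3, -35.3] [541.5, -48.8] [556.0, 39.7] lid [509.0, 1.1]
```

```bash
python3 -m inch '[[0,[0.035,0.002,-0.03],[0,0,2]],[0,[0.069,0.004,-0.08],[0,0,3.5]],[0,[0.069,0.004,-0.13],[0,0,3.5]],[0,[0.069,0.004,-0.17],[0,0,3.5]],[0,[0.069,0.004,-0.20],[0,0,3.5]],[0,[0.069,0.004,-0.22],[0,0,3.5]],[0,[0.069,0.004,-0.22],[0,0,3.5]]]'
python3 - <<'E'
from h import *
p=wrist();q=env.snapshot("side")
a=cv2.resize(q["frame"][140:260,250:370],None,fx=4,fy=4,interpolation=cv2.INTER_CUBIC)
b=cv2.resize(p["frame"][100:300,220:420],None,fx=1.6,fy=1.6);o=np.zeros((480,800,3),np.uint8);o[:,:480]=a;o[:320,480:]=b;cv2.imwrite("pics/g.png",o)
E
```

```text
time_s: 4.45
position: [508.0, 3.7, 181.4]
tcp_rot: [[-0.392, 0.92, -0.003], [0.92, 0.392, 0.001], [0.001, -0.002, -1.0]]
contact_force: [0.6, 0.1, -0.0]
finger_gap: 1.0
finger_force: 0.0
```

View pics/g.png

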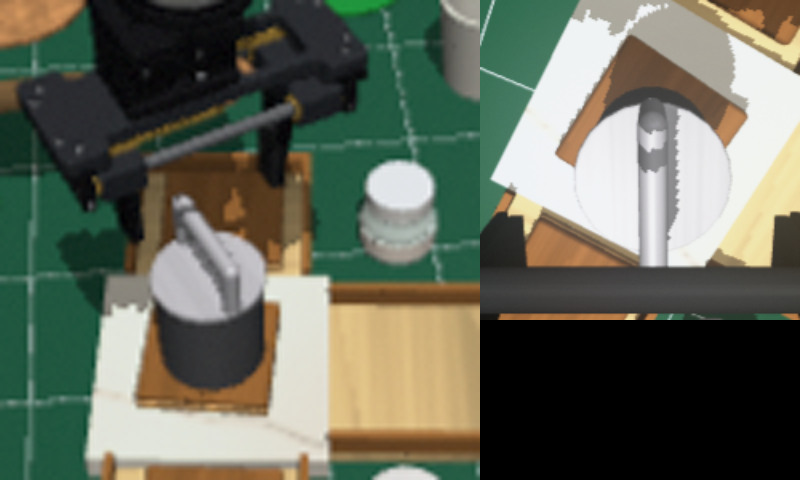

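The bar (about 652,190 in the right panel) is centred between the fingers and parallel to the pads. I'll descend and grip.

```bash
python3 -m inch '[[0,[0,0,-0.02],[0,0,0]],[0,[0,0,-0.04],[0,0,0]],[0,[0,0,-0.05],[0,0,0]],[0,[0,0,-0.05],[0,0,0]],[0.9,[0,0,-0.05],[0,0,0]],[0.9,[0,0,-0.05],[0,0,0]],[0.9,[0,0,-0.05],[0,0,0]],[0.9,[0,0,-0.05],[0,0,0]],[1,[0,0,-0.05],[0,0,0]],[1,[0,0,-0.05],[0,0,0]]]' 40
```

```text
time_s: 5.8
position: [508.8, 3.8, 132.6]
tcp_rot: [[-0.392, 0.92, -0.0], [0.92, 0.392, 0.0], [0.0, 0.0, -1.0]]
contact_force: [0.1, 0.0, -0.5]
finger_gap: 0.401
finger_force: 0.0
```

```bash
python3 -m inch '[[1,[0,0,0],[0,0,0]],[1,[0,0,0],[0,0,0]],[1,[0,0,0],[0,0,0]],[1,[0,0,0],[0,0,0]],[1,[0,0,0],[0,0,0]],[1,[0,0,0],[0,0,0]]]' 40
```

```text
time_s: 6.55
position: [509.0, 3.9, 132.7]
tcp_rot: [[-0.392, 0.92, 0.0], [0.92, 0.392, 0.0], [-0.0, 0.0, -1.0]]
contact_force: [2.3, 1.2, -1.0]
finger_gap: 0.123
finger_force: 40.0
```

```bash
python3 -m inch '[[1,[0,0,0.004],[0,0,0]],[1,[0,0,0.012],[0,0,0]],[1,[0,0,0.025],[0,0,0]],[1,[0,0,0.04],[0,0,0]],[1,[0,0,0.052],[0,0,0]],[1,[0,0,0.06],[0,0,0]],[1,[0,0,0.06],[0,0,0]],[1,[0,0,0.06],[0,0,0]]]'
python3 -m inch '[[1,[0,0.006,0],[0,0,0]],[1,[0,0.02,0],[0,0,0]],[1,[0,0.04,0],[0,0,0]],[1,[0,0.065,0],[0,0,0]],[1,[0,0.09,0],[0,0,0]],[1,[0,0.12,0],[0,0,0]],[1,[0,0.15,0],[0,0,0]],[1,[0,0.18,0],[0,0,0]],[1,[0,0.21,0],[0,0,0]],[1,[0,0.24,0],[0,0,0]],[1,[0,0.265,0],[0,0,0]],[1,[0,0.29,0],[0,0,0]],[1,[0,0.308,0],[0,0,0]],[1,[0,0.322,0],[0,0,0]],[1,[0,0.33,0],[0,0,0]],[1,[0,0.331,0],[0,0,0]],[1,[0,0.331,0],[0,0,0]],[1,[0,0.331,0],[0,0,0]]]'
python3 - <<'E'
from h import *
q=env.snapshot("side")
cv2.imwrite("pics/c.png",cv2.resize(q["frame"][60:240,240:400],None,fx=3,fy=3,interpolation=cv2.INTER_CUBIC))
E
```

```text
time_s: 7.55
position: [508.5, 3.8, 192.1]
tcp_rot: [[-0.392, 0.92, -0.001], [0.92, 0.392, 0.0], [0.0, -0.001, -1.0]]
contact_force: [-0.3, 0.2, -7.6]
finger_gap: 0.123
finger_force: 40.0
time_s: 9.8
position: [509.2, 334.1, 192.6]
tcp_rot: [[-0.391, 0.92, 0.0], [0.92, 0.391, -0.0], [-0.0, 0.0, -1.0]]
contact_force: [-0.8, 0.2, -7.9]
finger_gap: 0.123
finger_force: 40.0
```

View pics/c.png

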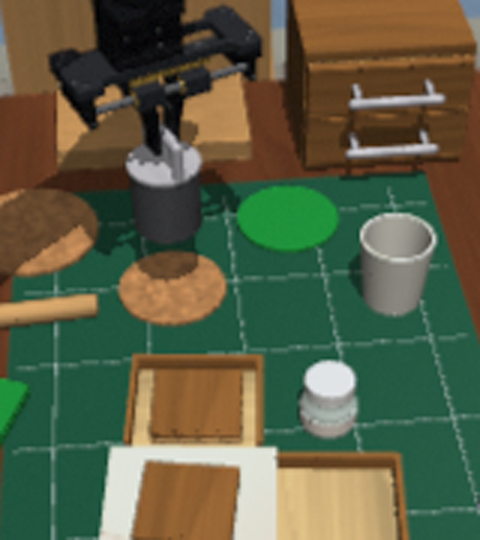

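The pot hangs upright over the small pad (172,287), and the form stayed on the block (190,495). Lowering it now.

```bash
python3 -m inch '[[1,[0,0,-0.01],[0,0,0]],[1,[0,0,-0.028],[0,0,0]],[1,[0,0,-0.046],[0,0,0]],[1,[0,0,-0.062],[0,0,0]],[1,[0,0,-0.074],[0,0,0]],[1,[0,0,-0.081],[0,0,0]],[1,[0,0,-0.084],[0,0,0]],[1,[0,0,-0.086],[0,0,0]],[1,[0,0,-0.0875],[0,0,0]],[1,[0,0,-0.0885],[0,0,0]],[1,[0,0,-0.0885],[0,0,0]]]'
```

```text
time_s: 11.22
position: [508.9, 334.8, 104.1]
tcp_rot: [[-0.392, 0.92, 0.0], [0.92, 0.392, 0.0], [-0.0, 0.0, -1.0]]
contact_force: [0.1, 0.3, -7.4]
finger_gap: 0.122
finger_force: 40.0
```

```bash
python3 -m inch '[[1,[0,0,-0.0007],[0,0,0]],[1,[0,0,-0.0013],[0,0,0]],[1,[0,0,-0.0018],[0,0,0]],[1,[0,0,-0.0018],[0,0,0]],[1,[0,0,-0.0018],[0,0,0]]]'
```

```text
time_s: 11.85
position: [509.2, 334.9, 102.6]
tcp_rot: [[-0.392, 0.92, 0.001], [0.92, 0.392, 0.0], [0.0, 0.001, -1.0]]
contact_force: [0.9, -0.2, -3.1]
finger_gap: 0.125
finger_force: 40.0
```

```bash
python3 -m inch '[[1,[0,0,-0.0005],[0,0,0]],[1,[0,0,-0.0005],[0,0,0]],[0.5,[0,0,-0.0005],[0,0,0]],[0.5,[0,0,-0.0005],[0,0,0]],[0.5,[0,0,-0.0005],[0,0,0]],[0.5,[0,0,-0.0005],[0,0,0]],[0.5,[0,0,-0.0005],[0,0,0]],[0.5,[0,0,0.005],[0,0,0]],[0.5,[0,0,0.02],[0,0,0]],[0.5,[0,0,0.04],[0,0,0]],[0.5,[0,0,0.07],[0,0,0]],[0.5,[0,0,0.1],[0,0,0]],[1,[0,0,0.13],[0,0,0]],[1,[0,0,0.13],[0,0,0]]]'
python3 - <<'E'
from h import *
q=env.snapshot("side");f=q["frame"]
print([(round(d["conf"],2),np.round(d["box"])) for d in env.spot_in(q,"pot")])
o=np.hstack([cv2.resize(f[100:180,270:350],(400,400),interpolation=cv2.INTER_CUBIC),cv2.resize(f[180:280,270:370],(400,400),interpolation=cv2.INTER_CUBIC)])
cv2.imwrite("pics/d.png",o)
E
```

```text
time_s: 13.6
position: [509.6, 336.0, 236.3]
tcp_rot: [[-0.392, 0.92, 0.005], [0.92, 0.392, 0.003], [0.001, 0.005, -1.0]]
contact_force: [0.7, 0.3, -0.1]
finger_gap: 0.357
finger_force: 0.0
[(0.9, array([296., 141.,  21.,  42.]))]
```

View pics/d.png

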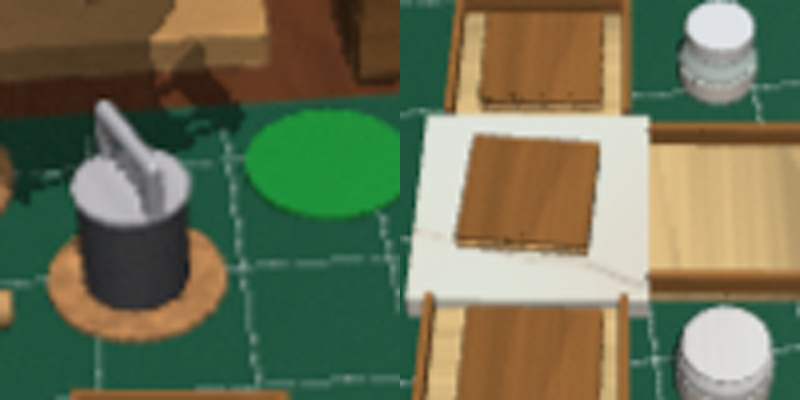

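The pot stands upright and wholly on the pad (135,270), and the form lies clear on the block (right panel, 530,190). I'll go above the block's near side, turn the finger line along station y and measure.

```bash
python3 -m inch '[[0.55,[-0.01,-0.04,0],[0,0,7]],[0.55,[-0.02,-0.08,0],[0,0,14]],[0.55,[-0.03,-0.125,0],[0,0,21]],[0.55,[-0.04,-0.17,0],[0,0,28]],[0.55,[-0.05,-0.215,0],[0,0,35]],[0.55,[-0.06,-0.26,0],[0,0,44]],[0.55,[-0.07,-0.3,0],[0,0,53]],[0.55,[-0.078,-0.323,0],[0,0,60.8]],[0.55,[-0.078,-0.323,0],[0,0,60.8]],[0.55,[-0.078,-0.323,0],[0,0,60.8]],[0.55,[-0.078,-0.323,0],[0,0,60.8]]]'
python3 - <<'E'
from h import *
p=wrist();q=env.snapshot("side");cv2.imwrite("pics/e.png",p["frame"])
S=[ray(q,270+(x-400)/4-.4,180+y/4-.4,36)[:2].round(1).tolist() for x,y in[(475,133),(600,143),(588,246),(457,239)]];print("side form",S,np.mean(S,0))
h=cv2.cvtColor(p["frame"],cv2.COLOR_BGR2HSV)
for t,z in(("form",36),("pad",6),("station",20)):
    print(t,[(round(d["conf"],2),np.round(d["box"]).tolist(),ray(p,d["box"][0],d["box"][1],z)[:2].round()) for d in env.spot_in(p,t)][:4])
E
```

```text
time_s: 15.08
position: [430.9, 12.9, 232.1]
tcp_rot: [[-0.994, 0.106, -0.0], [0.106, 0.994, 0.001], [0.0, 0.0, -1.0]]
contact_force: [-0.3, -0.7, -0.9]
finger_gap: 0.451
finger_force: 0.0
side form [[471.5, 58.4], [558.2, 40.4], [542.3, -47.2], [456.1, -32.7]] [507.025   4.725]
form [(0.94, [330.0, 234.0, 75.0, 66.0], array([499.,   9.])), (0.85, [452.0, 49.0, 109.0, 98.0], array([306., 159.])), (0.26, [435.0, 234.0, 79.0, 65.0], array([512., 138.]))]
pad [(0.81, [581.0, 205.0, 96.0, 85.0], array([504., 336.])), (0.67, [631.0, 81.0, 17.0, 79.0], array([359., 377.]))]
station [(0.6, [328.0, 247.0, 326.0, 153.0], array([523.,   5.])), (0.26, [331.0, 234.0, 76.0, 66.0], array([505.,  10.]))]
```

View pics/e.png

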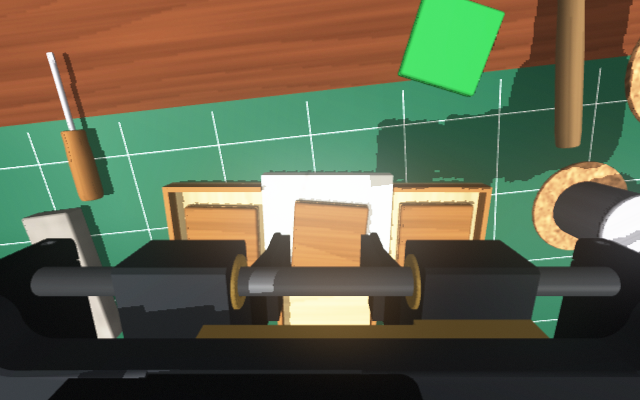

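The fingers straddle the form's rear edge symmetrically (form at 330,234, block near edge at row 175). I'll descend behind the form and push along station +x.

```bash
python3 -m inch '[[0.55,[0,0,-0.04],[0,0,0]],[0.55,[0,0,-0.09],[0,0,0]],[0.55,[0,0,-0.135],[0,0,0]],[0.55,[0,0,-0.17],[0,0,0]],[0.55,[0,0,-0.193],[0,0,0]],[0.55,[0,0,-0.204],[0,0,0]],[0.55,[0,0,-0.2085],[0,0,0]],[0.55,[0,0,-0.2085],[0,0,0]]]'
python3 -m inch '[[0.55,[0.004,-0.0004,0],[0,0,0]],[0.55,[0.01,-0.001,0],[0,0,0]],[0.55,[0.016,-0.0016,0],[0,0,0]],[0.55,[0.022,-0.0023,0],[0,0,0]],[0.55,[0.028,-0.003,0],[0,0,0]],[0.55,[0.035,-0.0037,0],[0,0,0]],[0.55,[0.042,-0.0045,0],[0,0,0]],[0.55,[0.05,-0.0053,0],[0,0,0]],[0.55,[0.058,-0.0062,0],[0,0,0]],[0.55,[0.066,-0.007,0],[0,0,0]],[0.55,[0.074,-0.0079,0],[0,0,0]],[0.55,[0.082,-0.0088,0],[0,0,0]],[0.55,[0.09,-0.0096,0],[0,0,0]],[0.55,[0.096,-0.0103,0],[0,0,0]],[0.55,[0.1,-0.0107,0],[0,0,0]],[0.55,[0.1,-0.0107,0],[0,0,0]]]'
python3 - <<'E'
from h import *
q=env.snapshot("side");cv2.imwrite("pics/f.png",cv2.resize(q["frame"][170:290,270:410],None,fx=4,fy=4,interpolation=cv2.INTER_CUBIC))
E
```

```text
time_s: 16.32
position: [431.3, 11.8, 24.3]
tcp_rot: [[-0.994, 0.107, 0.001], [0.107, 0.994, -0.0], [-0.001, 0.0, -1.0]]
contact_force: [-0.1, 0.1, 1.1]
finger_gap: 0.451
finger_force: 0.0
time_s: 18.32
position: [531.2, 1.2, 23.8]
tcp_rot: [[-0.994, 0.107, 0.0], [0.107, 0.994, 0.0], [-0.0, 0.0, -1.0]]
contact_force: [0.3, 0.4, -0.3]
finger_gap: 0.447
finger_force: 0.0
```

View pics/f.png

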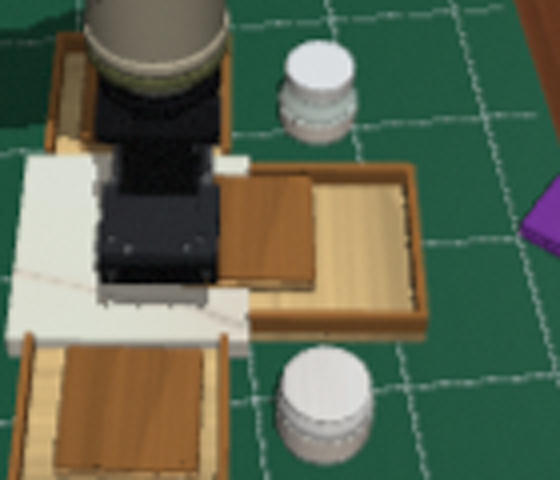

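The form is sliding squarely, now half over the edge (265,230) and centred between the tray walls. Continuing.

```bash
python3 -m inch '[[0.55,[0.004,-0.0004,-0.0005],[0,0,0]],[0.55,[0.01,-0.001,-0.001],[0,0,0]],[0.55,[0.016,-0.0017,-0.001],[0,0,0]],[0.55,[0.022,-0.0023,-0.001],[0,0,0]],[0.55,[0.028,-0.003,-0.001],[0,0,0]],[0.55,[0.034,-0.0036,-0.001],[0,0,0]],[0.55,[0.039,-0.0042,-0.001],[0,0,0]],[0.55,[0.043,-0.0046,-0.001],[0,0,0]],[0.55,[0.047,-0.005,-0.001],[0,0,0]],[0.55,[0.05,-0.0054,-0.001],[0,0,0]],[0.55,[0.053,-0.0057,-0.001],[0,0,0]],[0.55,[0.055,-0.0059,-0.001],[0,0,0]],[0.55,[0.055,-0.0059,-0.001],[0,0,0]]]'
python3 -m inch '[[0.55,[-0.01,0.001,0.001],[0,0,0]],[0.55,[-0.03,0.003,0.015],[0,0,0]],[0.55,[-0.05,0.005,0.06],[0,0,0]],[0.55,[-0.07,0.007,0.12],[0,0,0]],[0.55,[-0.09,0.009,0.17],[0,0,0]],[0.55,[-0.1,0.01,0.2],[0,0,0]],[0.55,[-0.1,0.01,0.2],[0,0,0]]]'
python3 - <<'E'
from h import *
q=env.snapshot("side");a=cv2.resize(q["frame"][120:290,270:410],None,fx=3.4,fy=3.4,interpolation=cv2.INTER_CUBIC)
cv2.imwrite("pics/k.png",a)
E
```

```text
time_s: 20.0
position: [586.1, -4.8, 22.8]
tcp_rot: [[-0.994, 0.107, 0.0], [0.107, 0.994, 0.0], [-0.0, 0.0, -1.0]]
contact_force: [0.4, 0.4, 0.2]
finger_gap: 0.452
finger_force: 0.0
time_s: 20.88
position: [486.1, 5.3, 224.9]
tcp_rot: [[-0.994, 0.107, 0.004], [0.107, 0.994, -0.002], [-0.004, -0.002, -1.0]]
contact_force: [0.3, 0.4, -0.9]
finger_gap: 0.451
finger_force: 0.0
```

View pics/k.png

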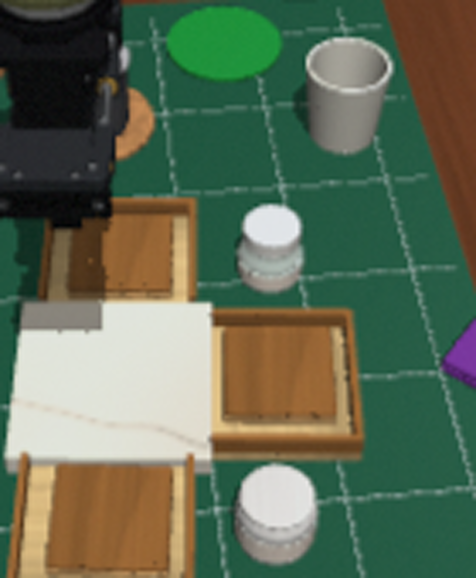

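The form lies in the far tray (280,370), with floor visible on all sides. I'll check it is flat by its size at z = 26, then hand in.

```bash
python3 - <<'E'
from h import *
q=env.snapshot("side");P=np.array([ray(q,270+x/3.4-.4,120+y/3.4-.4,26)[:2] for x,y in[(222,327),(334,321),(337,416),(222,412)]])-[508,5.5]
L=P@np.array([[.9943,.1063],[-.1063,.9943]]);print(L.round(1))
print([(round(d["conf"],2),np.round(d["box"])) for d in env.spot_in(q,"pot")])
if np.abs(L.mean(0)-[136,0]).max()<8: print(env.close_job())
E
```

```text
[[ 89.2  47. ]
 [182.6  54. ]
 [178.7 -43.4]
 [ 88.4 -40.1]]
[(0.62, array([306., 147.,   6.,  24.]))]
the job is handed in; nothing more can be done
None
```

The pot stands upright on the smaller cork pad and the form was slid into the empty far tray, where it lies flat; the job was handed in at about 21 s of the 54 s, and no verdict came back.

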